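# Take the pump unit off the rail and put it on charge

## Robot

A 6-joint arm with a two-finger parallel gripper is mounted at the origin on the work surface. World frame = base frame: x ahead of the robot, y to its left, z up, the work surface at z = 0. Lengths are in m, angles in rad, forces in N, time in s.
With the tool pointing down it reaches from about 0.35 to 0.975 m from the base axis. Payload 4.9 kg.
Tool frame: the origin (TCP) lies on the front face of the gripper's body, between the roots of the fingers; the fingertips stand ctrl.tip_extent ahead of it and the grasp point (between the pads) lies 54 mm ahead of it (ctrl.tip_extent is the distance from the TCP to the fingertips, in m); z points along the fingers, y is the line along which they close (so a half turn about z gives the same grasp; the last joint's range is limited). The gripper opens to 85 mm and grips with 20 to 120 N. Pads are 22 mm wide; open, the fingers measure 114 mm over their backs; the gripper's body (76 mm by 85 mm) begins 54 mm behind the grasp point. The pads swing forward as they close: fully open they stand 13 mm farther back than shut.
Start: joints at [-1.423, 0.053, 1.613, -0, 1.476, -0.119], TCP at [0.165, -0.603, 0.304] pointing down, gripper open.
Joint ranges: [-3.01, 3.01], [-1.01, 2.22], [0.06, 2.58], [-1.02, 4.17], [0.09, 2.62], [-3.14, 3.14]. Speed limits (rad/s): [2.57, 2.57, 3.14, 3.14, 3.14, 3.14].

## Interface

Orientations are given as a rotation vector (axis times angle).
In Python, from station import ctrl gives the robot as it stands.
- The arm moves only by the tool apply_moves, never from a script. Its argument "rows" is one flat list of numbers, 6 for each row, row after row: the shift along the tool's x, y, z normalised to -1 to 1, where 1 is 0.6 m, then the turn, a rotation vector about the tool's x, y, z normalised to -1 to 1, where 1 is 90 degrees. A call has 1 to 20 rows; each row is the pose to reach, as a shift and turn from the pose commanded when the call began, along the tool's axes at that moment; what a row does not reach only later rows make up. A row lasts 1/10 s, in which the tool goes at most 50 mm and 8.59 degrees, less where a joint would pass 70% of its speed; a pose out of reach is approached as far as the arm can. A call with a number of a shift or a turn outside -1 to 1 is refused whole. A call with a gripper value outside its range is refused whole. "grip" is the opening, from 0 (shut) to 1 (fully open), set as the call begins (left out, the last holds). The fingers move at their own pace and stop on an object; "grip_force" is the grip in N (left out, the last holds). Time passes only in rows, so rows that repeat a pose let the fingers close. It gives the time, the measured TCP pose, the force, the opening and the grip force at its end, in the units of the state.
- ctrl.get_obs(): the state, without advancing time (a new reading comes with each control period).
- ctrl.get_image(name): name is "side" or "top" or "wrist"; returns (picture, depth): 480x640x3 uint8, blue, green, red; 480x640 float32, m along the optical axis (not along the pixel's ray), 0 where there is no reading.
- ctrl.camera_model(name): a dict with "mtx" (3x3 intrinsics, pixels), "R" (3x3) and "t" (3): a world point X has camera coordinates R X + t; the wrist camera has in their place "tool_from_camera" (4x4, takes a point from camera to tool coordinates, whose origin is the TCP and whose axes are the flange's). Camera axes: x right, y down, z forward; pixel columns grow to the right and rows downward; lengths in m; the calibration is good to about 2 mm. A picture is of the moment at which its call begins: read the wrist's pose just before it. camera_model takes no time and is no camera call.
- ctrl.finish_job(): hands the job in; it is judged then, once.
The state is a dict: "t": time; "q": joint angles; "dq": joint speeds; "effort": joint torques, N m; "tool_pos": TCP position; "tool_rot": TCP orientation; "contact_force": force on the tool from outside, world axes, zero at the start; "wrist_torque": the same for the moment, N m; "opening": finger opening in m; "grip_force": force on a finger pad.
Only numpy, scipy, OpenCV 4.12 (cv2) and the standard library are available. Lean on these libraries where they do the work, as an engineer would, in place of code of your own. Each camera call takes 0.05 s, during which the arm holds its last target. There are 200 camera calls.

## Task

Take the pump unit that sits in the middle of the slotted rail straight up off its sprung catch and put it on charge: stand it upright and fully down in the empty middle bay of the charging dock, and let go. Do not drop it or tip it over, and leave the other units, on the rail and in the dock, where they are.

Things in the scene. Friction and masses are not known exactly. Their poses are not given: they have to be found in the camera images.
- unit_center (a point): Pump unit to move: upright beige printed box on a dark shoe, hose stub (10 mm) on its flat top; 50 mm deep (x), 62 wide (y), 130 tall, about 0.4 kg. Point: its centre, 65 mm above its underside; z up. Plain flat sides. It is the middle of three units on the rail; only 6 mm free at its left and right there, so on the rail it is gripped front to back (across x). Stands by itself on flat ground.
- unit_catch_point (a point): Sprung roller catch in the pump unit's +x leg, 11 mm above its underside. The unit's lowest 26 mm are two 9 mm legs (at its -x and +x sides) astride the rail, slot 32 mm wide, open below. The roller sits in the rail's side slot and yields within the first 6 mm to a straight upward pull of 8 to 20 N, weight included; after 26 mm of lift the legs are clear of the rail.
- rail: Rail stand, fixed: a level 30 x 30 mm slotted aluminium profile, 280 mm long, on two feet and a plywood base (130 x 300 x 12 mm). Origin on the bench under its middle; x across the rail (as the pump unit's x at the start), y along it, z up. Rail top 66 mm, undersides of the units on it 40 mm above the bench.
- gauge_unit: Neighbour on the rail at the pump unit's +y side, to be left alone: grey box 50 mm deep (x), 56 wide (y), 130 tall plus a 12 mm stub, with a round pressure gauge standing 15 mm out of its front (-x). Origin at the centre of its underside. It merely sits on the rail.
- valve_unit: Neighbour on the rail at the pump unit's -y side, to be left alone: grey box 50 mm deep (x), 56 wide (y), 138 tall, with two black hand valves standing 19 mm out of its front (-x). Origin at the centre of its underside. It merely sits on the rail.
- dock_bay (a point): Centre of the floor of the empty middle bay of the grey, fixed charging dock, 16 mm above the bench. Three bays in a row along x, 62 mm apart; y across the dock, z up. A bay is 58 mm (x) by 70 mm (y) inside, its walls 14 mm high: the pump unit stands in it with its 50 mm along x and 62 mm along y, either way round, 4 mm to spare on each side.
- pump_near: Taller pump unit in the dock's bay at -x of the empty one, loose in its bay, to be left alone: 50 (x) x 62 x 140 mm tall plus 10 mm hose stub. Origin at the centre of its underside. Between it and its twin a unit in the middle bay has only 12 mm free at front and back, too little for a finger: there it is gripped at its left and right sides (across its 62 mm, along the dock's y).
- pump_far: The same taller model in the bay at +x of the empty one, loose in its bay, to be left alone. Origin at the centre of its underside.
- mat_top (a point): Centre of the top of a flat grey mat, 170 x 180 mm, 2 mm thick, fixed on the bench in front of the robot and kept clear: a place to stand a unit down and take it another way.
Things that resemble listed ones, but are neither listed nor needed, are in the scene too. Leave any yellow look-alike of the part that bears unit_center alone.

How it is judged:
On the way:
1. the pump unit is off its catch and clear above the rail, upright (z of unit_center in the frame of rail above 0.133 m and angle between unit_center's own z axis and vertical below 0.3 rad), for 0.1 s.
At the end, for the whole second after the job is handed in: The pump unit stands upright (within 4 degrees) on the floor of the dock's middle bay, its underside within 4 mm of the floor and its centre within 7 mm of the bay's centre along and across the dock, its 50 mm side along the dock (within 14 degrees, either way round), let go and at rest (x of unit_center in the frame of dock_bay between -0.007 and 0.007 m and y of unit_center in the frame of dock_bay between -0.007 and 0.007 m and z of unit_center in the frame of dock_bay between 0.06 and 0.069 m and angle between unit_center's own z axis and vertical below 0.07 rad and angle between the x axis of unit_center and the x axis of dock_bay, either way round below 0.25 rad and linear speed of unit below 0.02 m/s and contact force between unit and the fingers below 0.1 N); the robot touches nothing.
It fails at once if a unit beside it on the rail was moved by more than 10 mm or tipped (distance of any of gauge_unit, valve_unit from where it was at the start of the episode above 0.01 m or angle between any of gauge_unit, valve_unit's own z axis and vertical above 0.3 rad).
It fails at once if a unit in the dock was moved by more than 10 mm or tipped (distance of any of pump_near, pump_far from where it was at the start of the episode above 0.01 m or angle between any of pump_near, pump_far's own z axis and vertical above 0.3 rad).
It fails at once if the pump unit was tipped over (more than 45 degrees) (angle between unit_center's own z axis and vertical above 0.78 rad).
It fails at once if the pump unit was dropped (fell free, faster than 0.5 m/s, about 13 mm of fall) (contact force between unit and anything else below 0.1 N and linear speed of unit above 0.5 m/s).
It also fails if it takes over 67 s, if anything falls off the work surface, if the arm or the gripper's body presses on something with over 40 N, if the wrist force passes 120 N, or if a joint passes its speed limit or range.

## Working session

There is one attempt and no reset: what is moved stays moved. The work goes in short steps, Python scripts to look and compute and a tool call to move; the robot and the scene stay as the last step left them, time stands still between calls to the robot, and variables do not carry over. Pictures are saved under pics/ and viewed, at most 10 in all, crops included, and the job is handed in when it is done.

Besides the shell and the picture viewer there is one more tool, called in YAML: its name, and indented under it one key for each argument. apply_moves: Moves the arm, as the interface text tells. Its arguments: {"type":"object","properties":{"rows":{"type":"array","items":{"type":"number"}},"grip":{"type":"number"},"grip_force":{"type":"number"}},"required":["rows"]}

```bash
mkdir -p pics; ls
python3 - <<'E'
from station import ctrl
import cv2,numpy as np
for n in("side","top"):
    im,d=ctrl.get_image(n); cv2.imwrite(f"pics/{n}0.png",im); np.save(f"pics/{n}0.npy",d)
    m=ctrl.camera_model(n); print(n,m['mtx'].round(1).tolist(),(-m['R'].T@m['t']).round(3),m['R'].round(3).tolist())
print(ctrl.camera_model("wrist")); o=ctrl.get_obs(); print(o, ctrl.tip_extent)
E
```

```text
pics
side [[583.5, 0.0, 319.1], [0.0, 583.5, 245.6], [0.0, 0.0, 1.0]] [0.22  0.788 0.84 ] [[-0.953, -0.301, -0.023], [-0.174, 0.613, -0.771], [0.246, -0.731, -0.637]]
top [[472.4, 0.0, 318.0], [0.0, 472.4, 245.5], [0.0, 0.0, 1.0]] [ 0.367 -0.071  1.018] [[0.023, -1.0, 0.007], [-0.986, -0.024, -0.164], [0.164, -0.003, -0.986]]
{'mtx': array([[432.01918442,   0.        , 317.44163179],
       [  0.        , 432.01918442, 238.92442362],
       [  0.        ,   0.        ,   1.        ]]), 'tool_from_camera': array([[-5.97725992e-04, -9.47181602e-01, -3.20697141e-01,
         8.19665626e-02],
       [ 9.99999604e-01, -3.54668291e-04, -8.16316837e-04,
        -7.42421292e-04],
       [ 6.59459182e-04, -3.20697502e-01,  9.47181439e-01,
        -6.93430924e-02],
       [ 0.00000000e+00,  0.00000000e+00,  0.00000000e+00,
         1.00000000e+00]])}
{'t': 0.1, 'q': array([-1.42299095e+00,  5.32749881e-02,  1.61415767e+00, -2.12457518e-05,
        1.47600302e+00, -1.18960810e-01]), 'dq': array([-0.00038661, -0.00125805, -0.0031002 ,  0.00023326,  0.00048288,
       -0.00152901]), 'effort': array([ 1.62733968e-04, -3.94902098e+01, -3.71363139e+01, -5.46959120e-05,
        3.93737151e-03, -8.18866511e-06]), 'tool_pos': array([ 0.16471405, -0.60245681,  0.30279508]), 'tool_rot': array([-3.11186136e+00, -4.17552066e-01,  7.49238653e-05]), 'contact_force': array([-0.38144403,  0.62693539,  0.49494354]), 'wrist_torque': array([ 0.01834098, -0.02386198,  0.02575941]), 'grip_force': 0.0, 'opening': 0.0852788236908096} 0.0726
```

View pics/top0.png

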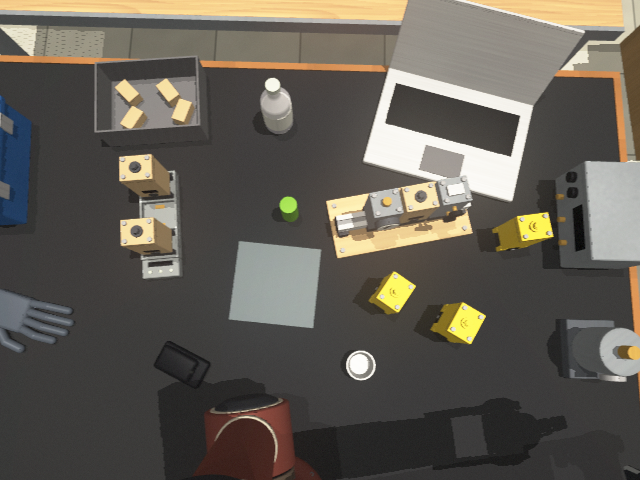

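View pics/side0.png

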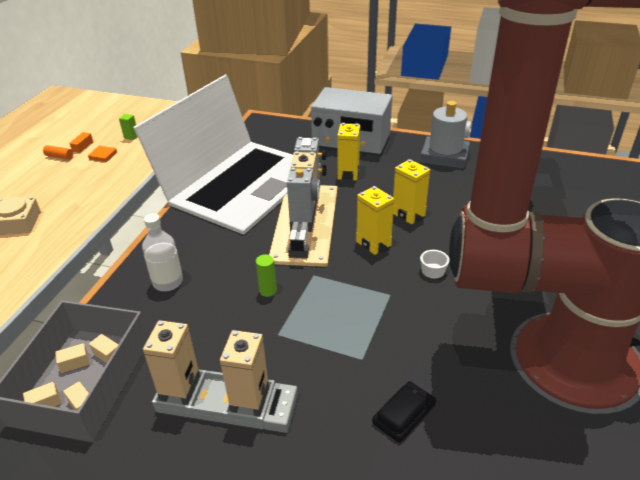

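The top view shows two beige units in the dock at (140,170) and (147,235), with the empty bay at about (160,203). The beige unit between the grey ones on the rail is at (420,198), and the three yellow look-alikes stay put. Only the rail's middle unit is beige with a grey neighbour on each side, so it is the target.

```bash
cat > h.py <<'E'
from station import ctrl
import cv2,numpy as np
from scipy.spatial.transform import Rotation as Ro
def cloud(n,d):
    m=ctrl.camera_model(n)
    v,u=np.mgrid[:480,:640]; p=np.stack([(u-m['mtx'][0,2])/m['mtx'][0,0]*d,(v-m['mtx'][1,2])/m['mtx'][1,1]*d,d],-1)
    if n=='wrist':
        o=W; T=m['tool_from_camera']; p=p@T[:3,:3].T+T[:3,3]
        return p@Ro.from_rotvec(o['tool_rot']).as_matrix().T+o['tool_pos']
    return (p-m['t'])@m['R']
def rect(P,mask,k=3):
    mask=cv2.morphologyEx(mask.astype(np.uint8),cv2.MORPH_OPEN,np.ones((k,k)))
    n,l,s,c=cv2.connectedComponentsWithStats(mask)
    for i in range(1,n):
        if s[i,4]<60: continue
        q=P[l==i]; r=cv2.minAreaRect((q[:,:2]*1000).astype(np.float32))
        print('px',c[i].round(),s[i,4],'c',np.round(r[0],1),'size',np.round(r[1],1),'ang',round(r[2],1),'z',np.median(q[:,2]).round(4))
E
python3 - <<'E'
from h import *
im=cv2.imread('pics/top0.png'); d=np.load('pics/top0.npy'); P=cloud('top',d)
z=P[...,2]; v,u=np.mgrid[:480,:640]
roi=(u>315)&(u<480)&(v>160)&(v<265)
dk=(u>100)&(u<200)&(v>140)&(v<285)
print('rail tops');rect(P,roi&(z>.162)&(z<.19))
hs=cv2.cvtColor(im,cv2.COLOR_BGR2HSV)
beige=(hs[...,0]>8)&(hs[...,0]<24)&(hs[...,1]>60)&(hs[...,2]>120)
print('beige');rect(P,roi&beige&(z>.162)&(z<.19))
print('base');rect(P,roi&(z>.005)&(z<.02))
print('dock tops');rect(P,dk&(z>.148)&(z<.162))
print('dock body');rect(P,dk&(z>.008)&(z<.045))
print('mat');rect(P,(u>215)&(u<330)&(v>230)&(v<335)&(im.min(2)>80)&(abs(z)<.02))
cv2.imwrite('pics/crop.png',np.vstack([cv2.resize(im[160:265,315:480],None,fx=2.8,fy=2.8),cv2.resize(im[145:285,100:265],None,fx=2.8,fy=2.8,)[:300]]))
E
```

```text
rail tops
px [454. 191.] 829 c [ 618. -325.] size [50.9 57. ] ang 12.1 z 0.1727
px [420. 197.] 897 c [ 604.8 -261.8] size [51.4 62.4] ang 11.1 z 0.1706
px [386. 203.] 817 c [ 590.9 -198.1] size [50.8 56.6] ang 11.3 z 0.1704
beige
px [421. 197.] 619 c [ 604.6 -261.5] size [50.6 61.6] ang 12.0 z 0.1701
px [387. 201.] 77 c [ 591.7 -197.3] size [16.6 15. ] ang 46.8 z 0.1815
base
px [436. 170.] 1664 c [ 696.5 -302.7] size [249.2  72.1] ang 89.8 z 0.0162
px [389. 230.] 3565 c [ 601.9 -249.5] size [130.  300.2] ang 11.9 z 0.0121
dock tops
px [136. 168.] 822 c [651.6 275.3] size [51.1 61.7] ang 4.6 z 0.1563
px [138. 232.] 871 c [528.5 262.1] size [51.1 62.9] ang 5.5 z 0.1564
dock body
px [119. 142.] 92 c [753.9 369.5] size [ 4.  56.8] ang 5.1 z 0.0201
px [164. 232.] 2412 c [570.3 267. ] size [230.3  80.1] ang 6.3 z 0.0243
mat
px [275. 284.] 6762 c [450.7  16.5] size [183.9 172.3] ang 85.5 z 0.0021
```

View pics/crop.png

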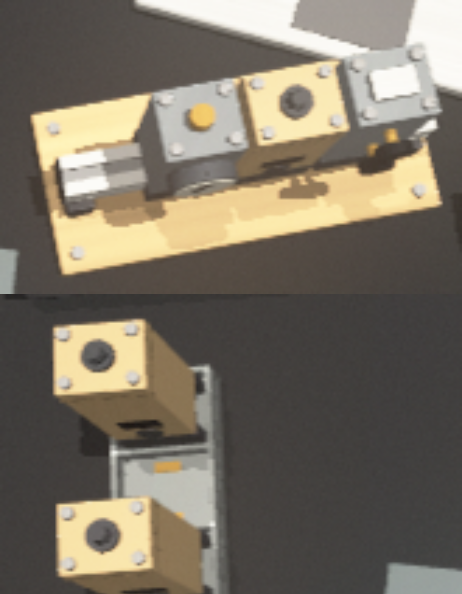

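The crop confirms it: the beige unit with the black stub, between the grey gauge unit (orange stub, left) and the valve unit (right), is the target. The empty bay lies between the two beige dock units. Measured sizes fit (51x62 mm, tops at 0.170 and 0.156, base 130x300 mm).

```bash
cat >> h.py <<'E'
def go(x,y,z,yaw):
    o=ctrl.get_obs(); R=Ro.from_rotvec(o['tool_rot']).as_matrix()
    Rt=Ro.from_euler('z',yaw,degrees=True).as_matrix()@np.diag([1,-1,-1])
    s=R.T@(np.array([x,y,z])-o['tool_pos']); r=Ro.from_matrix(R.T@Rt).as_rotvec()
    print('t',o['t'].round(2),'pos',o['tool_pos'].round(4),'yaw',np.degrees(np.arctan2(R[1,0],R[0,0])).round(2),'shift',(s/.6).round(4),'turn',(r/(np.pi/2)).round(4))
E
python3 -c "
from h import *
go(.6047,-.2616,.32,102)"
```

```text
Traceback (most recent call last):
  File "h.py", line 22, in go
    print('t',o['t'].round(2),'pos',o['tool_pos'].round(4),'yaw',np.degrees(np.arctan2(R[1,0],R[0,0])).round(2),'shift',(s/.6).round(4),'turn',(r/(np.pi/2)).round(4))
              ^^^^^^^^^^^^
AttributeError: 'float' object has no attribute 'round'
```

```bash
sed -i "s/o\['t'\].round(2)/round(o['t'],2)/" h.py
python3 -c "
from h import *
go(.6047,-.2616,.32,102)"
```

```text
t 0.1 pos [ 0.1647 -0.6025  0.3028] yaw 15.28 shift [ 0.8571 -0.3547 -0.0279] turn [-8.000e-04 -1.000e-03 -9.635e-01]
```

apply_moves:
  rows: [0.857, -0.355, -0.028, 0, 0, -0.9635, 0.857, -0.355, -0.028, 0, 0, -0.9635, 0.857, -0.355, -0.028, 0, 0, -0.9635, 0.857, -0.355, -0.028, 0, 0, -0.9635, 0.857, -0.355, -0.028, 0, 0, -0.9635, 0.857, -0.355, -0.028, 0, 0, -0.9635, 0.857, -0.355, -0.028, 0, 0, -0.9635, 0.857, -0.355, -0.028, 0, 0, -0.9635, 0.857, -0.355, -0.028, 0, 0, -0.9635, 0.857, -0.355, -0.028, 0, 0, -0.9635, 0.857, -0.355, -0.028, 0, 0, -0.9635, 0.857, -0.355, -0.028, 0, 0, -0.9635, 0.857, -0.355, -0.028, 0, 0, -0.9635, 0.857, -0.355, -0.028, 0, 0, -0.9635, 0.857, -0.355, -0.028, 0, 0, -0.9635]
  grip: 1
  grip_force: 80

```text
t: 1.6
tool_pos: [0.6036, -0.2629, 0.3204]
tool_rot: [-1.979, -2.439, 0.001]
contact_force: [-0.1, 0.8, -0.5]
opening: 0.0852
grip_force: 0.0
```

Run:
```python
import h; from h import *
h.W=ctrl.get_obs(); im,d=ctrl.get_image('wrist'); cv2.imwrite('pics/w1.png',im)
P=cloud('wrist',d); z=P[...,2]; rect(P,(z>.158)&(z<.195)&(P[...,0]<.75))
hs=cv2.cvtColor(im,cv2.COLOR_BGR2HSV)
beige=(hs[...,0]>8)&(hs[...,0]<24)&(hs[...,1]>60)&(hs[...,2]>120)
rect(P,beige&(z>.165)&(z<.19))
go(.6047,-.2616,.192,102)
```

```text
px [321. 119.] 11581 c [ 590.1 -194.5] size [50.2 55.3] ang 11.8 z 0.1694
px [321. 240.] 10148 c [ 603.6 -257.7] size [50.1 62.6] ang 11.9 z 0.1694
px [321. 344.] 7746 c [ 617.1 -321.5] size [50.1 57.5] ang 11.7 z 0.1714
px [321. 124.] 958 c [ 590.8 -195. ] size [16.1 17.1] ang 11.7 z 0.1813
px [321. 242.] 7425 c [ 603.7 -258. ] size [50.1 61.7] ang 12.1 z 0.1692
t 1.65 pos [ 0.6036 -0.263   0.3206] yaw 101.88 shift [0.0019 0.0024 0.2143] turn [-0.0003 -0.     -0.0013]
```

View pics/w1.png

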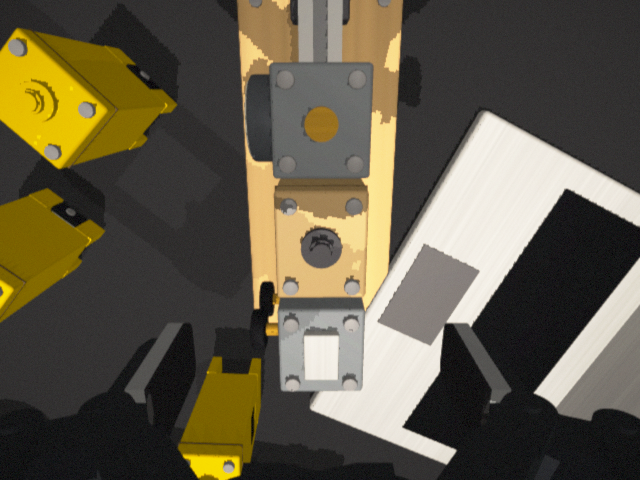

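The beige unit's top is at about (321,241), between the gauge unit (321,120) and the valve unit (321,345). It is laterally centred in the gripper, so I go down, close, and lift.

apply_moves:
  rows: [0.005, 0.0017, 0.04, 0, 0, 0, 0.005, 0.0017, 0.08, 0, 0, 0, 0.005, 0.0017, 0.12, 0, 0, 0, 0.005, 0.0017, 0.16, 0, 0, 0, 0.005, 0.0017, 0.19, 0, 0, 0, 0.005, 0.0017, 0.205, 0, 0, 0, 0.005, 0.0017, 0.213, 0, 0, 0, 0.005, 0.0017, 0.213, 0, 0, 0, 0.005, 0.0017, 0.213, 0, 0, 0]

```text
t: 2.55
tool_pos: [0.6056, -0.259, 0.1943]
tool_rot: [1.976, 2.44, 0.001]
contact_force: [-0.1, 0.1, -0.6]
opening: 0.0855
grip_force: 0.0
```

apply_moves:
  rows: [0, 0, 0, 0, 0, 0, 0, 0, 0, 0, 0, 0, 0, 0, 0, 0, 0, 0, 0, 0, 0, 0, 0, 0, 0, 0, 0, 0, 0, 0, 0, 0, 0, 0, 0, 0, 0, 0, 0, 0, 0, 0, 0, 0, 0, 0, 0, 0, 0, 0, 0, 0, 0, 0, 0, 0, 0, 0, 0, 0]
  grip: 0
  grip_force: 80

```text
t: 3.55
tool_pos: [0.6053, -0.259, 0.194]
tool_rot: [1.976, 2.441, -0.0]
contact_force: [-1.7, -0.2, 5.7]
opening: 0.0495
grip_force: 83.8
```

apply_moves:
  rows: [0, 0, -0.004, 0, 0, 0, 0, 0, -0.008, 0, 0, 0, 0, 0, -0.012, 0, 0, 0, 0, 0, -0.018, 0, 0, 0, 0, 0, -0.026, 0, 0, 0, 0, 0, -0.036, 0, 0, 0, 0, 0, -0.05, 0, 0, 0, 0, 0, -0.07, 0, 0, 0, 0, 0, -0.07, 0, 0, 0]

```text
t: 4.45
tool_pos: [0.6057, -0.2593, 0.2378]
tool_rot: [1.975, 2.438, 0.0]
contact_force: [1.4, -0.3, -3.7]
opening: 0.049
grip_force: 87.4
```

apply_moves:
  rows: [0, 0, -0.03, 0, 0, 0, 0, 0, -0.06, 0, 0, 0, 0, 0, -0.1, 0, 0, 0, 0, 0, -0.14, 0, 0, 0, 0, 0, -0.17, 0, 0, 0, 0, 0, -0.19, 0, 0, 0, 0, 0, -0.2, 0, 0, 0, 0, 0, -0.2, 0, 0, 0, 0, 0, -0.2, 0, 0, 0]

```text
t: 5.35
tool_pos: [0.6047, -0.2585, 0.3535]
tool_rot: [-1.976, -2.44, 0.001]
contact_force: [-0.1, -0.6, -5.7]
opening: 0.0488
grip_force: 87.2
```

Run:
```python
from h import *
im,d=ctrl.get_image('side'); cv2.imwrite('pics/s2.png',im[60:300,200:460])
go(.46,.0165,.352,102)
go(.46,.0165,.156,102)
```

```text
t 5.4 pos [ 0.6046 -0.2585  0.3531] yaw 102.0 shift [ 0.4984 -0.1405  0.003 ] turn [-0.0014 -0.0012 -0.    ]
t 5.4 pos [ 0.6046 -0.2585  0.3531] yaw 102.0 shift [ 0.4978 -0.1397  0.3297] turn [-0.0014 -0.0012 -0.    ]
```

View pics/s2.png

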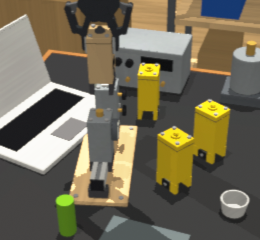

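The crop shows the beige unit upright in the gripper at (100,55), clear above the rail, with the grey neighbours still standing. Next is the carry to the mat.

apply_moves:
  rows: [0.02, -0.006, 0, 0, 0, 0, 0.06, -0.017, 0, 0, 0, 0, 0.11, -0.031, 0, 0, 0, 0, 0.16, -0.045, 0, 0, 0, 0, 0.21, -0.059, 0, 0, 0, 0, 0.26, -0.073, 0, 0, 0, 0, 0.31, -0.087, 0, 0, 0, 0, 0.36, -0.101, 0, 0, 0, 0, 0.41, -0.115, 0, 0, 0, 0, 0.45, -0.127, 0, 0, 0, 0, 0.48, -0.135, 0, 0, 0, 0, 0.498, -0.14, 0, 0, 0, 0, 0.498, -0.14, 0, 0, 0, 0, 0.498, -0.14, 0, 0, 0, 0]

```text
t: 6.8
tool_pos: [0.4607, 0.0159, 0.3547]
tool_rot: [1.977, 2.441, -0.001]
contact_force: [0.4, -1.0, -4.7]
opening: 0.049
grip_force: 87.4
```

apply_moves:
  rows: [0, 0, 0.02, 0, 0, 0, 0, 0, 0.05, 0, 0, 0, 0, 0, 0.09, 0, 0, 0, 0, 0, 0.13, 0, 0, 0, 0, 0, 0.17, 0, 0, 0, 0, 0, 0.21, 0, 0, 0, 0, 0, 0.25, 0, 0, 0, 0, 0, 0.28, 0, 0, 0, 0, 0, 0.3, 0, 0, 0, 0, 0, 0.31, 0, 0, 0, 0, 0, 0.315, 0, 0, 0, 0, 0, 0.315, 0, 0, 0, 0, 0, 0.315, 0, 0, 0]

```text
t: 8.1
tool_pos: [0.4614, 0.016, 0.167]
tool_rot: [1.976, 2.44, 0.002]
contact_force: [0.5, -0.3, -3.7]
opening: 0.0497
grip_force: 87.4
```

Lower in small steps to contact, expected at TCP z of about 0.156.

apply_moves:
  rows: [0, 0, 0.004, 0, 0, 0, 0, 0, 0.008, 0, 0, 0, 0, 0, 0.012, 0, 0, 0, 0, 0, 0.015, 0, 0, 0, 0, 0, 0.015, 0, 0, 0]

```text
t: 8.6
tool_pos: [0.4604, 0.0161, 0.1565]
tool_rot: [-1.977, -2.441, 0.001]
contact_force: [-0.2, 0.4, -5.8]
opening: 0.0489
grip_force: 87.4
```

apply_moves:
  rows: [0, 0, 0.0017, 0, 0, 0, 0, 0, 0.0033, 0, 0, 0, 0, 0, 0.0033, 0, 0, 0]

```text
t: 8.9
tool_pos: [0.4609, 0.0161, 0.1561]
tool_rot: [-1.977, -2.441, 0.0]
contact_force: [-4.5, 1.5, 5.2]
opening: 0.049
grip_force: 88.2
```

Contact (force from -6 to +5 N). Release and rise.

apply_moves:
  rows: [0, 0, 0, 0, 0, 0, 0, 0, 0, 0, 0, 0, 0, 0, 0, 0, 0, 0, 0, 0, 0, 0, 0, 0, 0, 0, 0, 0, 0, 0, 0, 0, 0, 0, 0, 0, 0, 0, 0, 0, 0, 0, 0, 0, 0, 0, 0, 0]
  grip: 1

```text
t: 9.7
tool_pos: [0.4607, 0.0161, 0.1549]
tool_rot: [-1.977, -2.442, 0.0]
contact_force: [0.4, 0.6, -0.6]
opening: 0.0852
grip_force: 0.0
```

apply_moves:
  rows: [0, 0, -0.02, 0, 0, 0, 0, 0, -0.06, 0, 0, 0, 0, 0, -0.12, 0, 0, 0, 0, 0, -0.18, 0, 0, -0.05, 0, 0, -0.22, 0, 0, 0.1, 0, 0, -0.22, 0, 0, 0.2, 0, 0, -0.22, 0, 0, 0.3, 0, 0, -0.22, 0, 0, 0.4, 0, 0, -0.22, 0, 0, 0.5, 0, 0, -0.22, 0, 0, 0.6, 0, 0, -0.22, 0, 0, 0.7, 0, 0, -0.22, 0, 0, 0.8, 0, 0, -0.22, 0, 0, 0.9, 0, 0, -0.22, 0, 0, 1, 0, 0, -0.22, 0, 0, 1, 0, 0, -0.22, 0, 0, 1, 0, 0, -0.22, 0, 0, 1]

```text
t: 11.4
tool_pos: [0.4608, 0.0161, 0.2876]
tool_rot: [3.124, 0.333, 0.001]
contact_force: [0.0, -1.1, -0.1]
opening: 0.0853
grip_force: 0.0
```

Run:
```python
import h; from h import *
h.W=ctrl.get_obs(); im,d=ctrl.get_image('wrist'); cv2.imwrite('pics/w2.png',im)
P=cloud('wrist',d); z=P[...,2]; rect(P,(z>.12)&(z<.15)&(P[...,0]<.6))
im,d=ctrl.get_image('top'); P=cloud('top',d); z=P[...,2]; rect(P,(z>.12)&(z<.15)&(abs(P[...,1])<.15)&(P[...,0]<.6)&(P[...,0]>.38))
go(.46,.016,.16,12)
```

```text
px [318. 245.] 9683 c [460.1  16.8] size [50.4 62.3] ang 11.9 z 0.1314
px [628. 371.] 1064 c [ 413.3 -194. ] size [44.  20.2] ang 23.1 z 0.1284
t 11.5 pos [0.4607 0.0161 0.2873] yaw 12.12 shift [-1.300e-03 -1.000e-04  2.121e-01] turn [ 0.0001 -0.0003  0.0014]
```

View pics/w2.png

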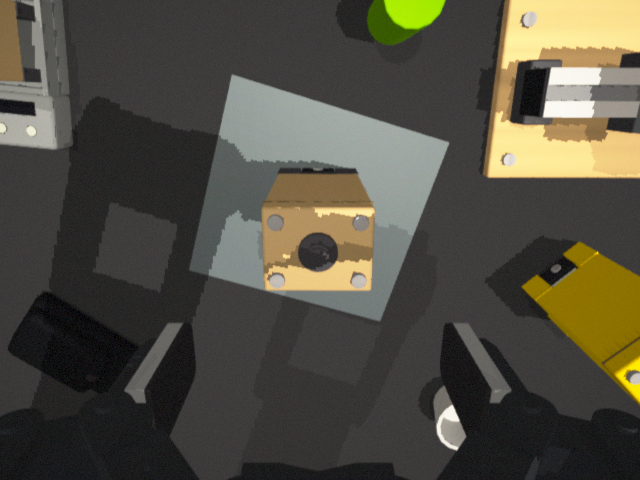

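The unit stands upright on the mat, top at (318,248), measured (0.460, 0.017) with its top at 0.131. It is centred for the second grasp across the 62 mm.

apply_moves:
  rows: [0, -0.001, 0.04, 0, 0, 0, 0, -0.001, 0.08, 0, 0, 0, 0, -0.001, 0.12, 0, 0, 0, 0, -0.001, 0.16, 0, 0, 0, 0, -0.001, 0.19, 0, 0, 0, 0, -0.001, 0.21, 0, 0, 0, 0, -0.001, 0.217, 0, 0, 0, 0, -0.001, 0.217, 0, 0, 0, 0, -0.001, 0.217, 0, 0, 0]

```text
t: 12.4
tool_pos: [0.4613, 0.0166, 0.1578]
tool_rot: [3.124, 0.329, 0.003]
contact_force: [0.6, -0.6, -0.4]
opening: 0.0852
grip_force: 0.0
```

apply_moves:
  rows: [0, 0, 0, 0, 0, 0, 0, 0, 0, 0, 0, 0, 0, 0, 0, 0, 0, 0, 0, 0, 0, 0, 0, 0, 0, 0, 0, 0, 0, 0, 0, 0, 0, 0, 0, 0, 0, 0, 0, 0, 0, 0, 0, 0, 0, 0, 0, 0]
  grip: 0
  grip_force: 60

```text
t: 13.2
tool_pos: [0.4614, 0.0165, 0.158]
tool_rot: [3.124, 0.328, 0.004]
contact_force: [0.8, -1.4, 6.3]
opening: 0.0616
grip_force: 66.7
```

apply_moves:
  rows: [0, 0, -0.01, 0, 0, 0, 0, 0, -0.03, 0, 0, 0, 0, 0, -0.07, 0, 0, 0, 0, 0, -0.12, 0, 0, 0, 0, 0, -0.18, 0, 0, 0, 0, 0, -0.24, 0, 0, 0, 0, 0, -0.3, 0, 0, 0, 0, 0, -0.33, 0, 0, 0, 0, 0, -0.33, 0, 0, 0, 0, 0, -0.33, 0, 0, 0]

```text
t: 14.2
tool_pos: [0.46, 0.0168, 0.3536]
tool_rot: [-3.124, -0.328, 0.003]
contact_force: [-0.5, -0.4, -4.6]
opening: 0.0614
grip_force: 67.0
```

Run:
```python
from h import *
go(.51,.13,.353,6.2)
```

```text
t 14.2 pos [0.46   0.0168 0.3536] yaw 12.0 shift [ 0.1207 -0.1672  0.0009] turn [-0.0004  0.0011  0.0645]
```

apply_moves:
  rows: [0.01, -0.014, 0, 0, 0, 0.01, 0.03, -0.042, 0, 0, 0, 0.03, 0.06, -0.084, 0, 0, 0, 0.05, 0.09, -0.125, 0, 0, 0, 0.0645, 0.11, -0.153, 0, 0, 0, 0.0645, 0.12, -0.167, 0, 0, 0, 0.0645, 0.12, -0.167, 0, 0, 0, 0.0645, 0.12, -0.167, 0, 0, 0, 0.0645]

```text
t: 15.0
tool_pos: [0.5096, 0.1291, 0.3534]
tool_rot: [3.136, 0.17, -0.004]
contact_force: [0.1, -0.5, -5.3]
opening: 0.0611
grip_force: 67.1
```

Run:
```python
import h; from h import *
h.W=ctrl.get_obs(); im,d=ctrl.get_image('wrist'); cv2.imwrite('pics/w3.png',im); np.save('pics/w3.npy',d)
P=cloud('wrist',d); z=P[...,2]; r=(P[...,1]>.15)&(P[...,0]<.8)
print('pose',h.W['tool_pos'],h.W['tool_rot'])
print('tops'); rect(P,r&(z>.145)&(z<.162)); print('wall');rect(P,r&(z>.026)&(z<.034),1); print('floor'); rect(P,r&(z>.010)&(z<.021)); print('all');rect(P,r&(z>.008)&(z<.04))
```

```text
pose [0.50963031 0.12913704 0.35339524] [ 3.1361689   0.16956121 -0.00406807]
tops
px [107. 173.] 7910 c [527.2 265.4] size [50.3 62.6] ang 6.3 z 0.1554
wall
px [169.  82.] 2593 c [569.9 270.9] size [153.4  79.7] ang 6.7 z 0.0292
px [183.  25.] 63 c [628.  258.9] size [ 8.6 29.2] ang 24.7 z 0.0307
px [136.  28.] 61 c [624. 291.] size [ 0.5 34.6] ang 6.5 z 0.0315
px [188. 123.] 68 c [553.3 255.8] size [39.2  8.4] ang 83.6 z 0.0284
px [183. 200.] 66 c [481.1 254.2] size [10.3 16. ] ang 49.4 z 0.0266
floor
px [191.   8.] 158 c [645.4 251.6] size [13.3  8.3] ang 7.3 z 0.0155
px [206.  20.] 68 c [637.5 239.3] size [17.5  0.9] ang 6.5 z 0.0158
px [158.  32.] 315 c [624.6 279.2] size [ 2.8 66.6] ang 6.4 z 0.0156
px [163.  76.] 5522 c [588.7 274.9] size [58.2 68. ] ang 6.5 z 0.0154
px [167. 119.] 309 c [553.  270.9] size [ 3.7 67.2] ang 6.1 z 0.0153
px [204. 149.] 299 c [529.1 238.6] size [33.2  8.1] ang 6.2 z 0.0154
px [  4. 293.] 100 c [357.1 443.1] size [ 9.2 13.3] ang 85.9 z 0.0131
all
px [173. 102.] 13225 c [552.1 269.1] size [195.4  79.8] ang 6.4 z 0.0168
px [  4. 292.] 132 c [358.  443.8] size [16.5  9.9] ang 5.8 z 0.0123
```

View pics/w3.png

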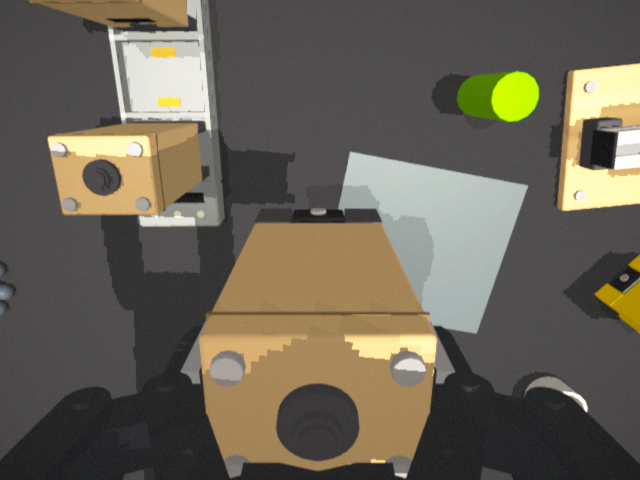

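The image shows the empty bay floor at about (163,76), between the near pump (107,173) and the far one. The unit is held square, with its stub at (318,420). Next: the held unit's offset in the gripper.

Run:
```python
import h; from h import *
h.W=dict(tool_pos=np.array([.50963,.12914,.3534]),tool_rot=np.array([3.13617,.16956,-.00407]))
d=np.load('pics/w3.npy'); P=cloud('wrist',d); z=P[...,2]; m=(z>.318)&(z<.332); v,u=np.mgrid[:480,:640]
rect(P,m&(u>190)&(u<445)&(v>310))
go(.5887,.2733,.353,6.4)
```

```text
px [317. 387.] 30949 c [511.1 130.1] size [45.4 71.2] ang 5.8 z 0.3267
t 15.05 pos [0.5097 0.1289 0.3538] yaw 6.15 shift [ 0.1567 -0.2252  0.001 ] turn [ 0.0004  0.0011 -0.0027]
```

apply_moves:
  rows: [0.01, -0.014, 0, 0, 0, 0, 0.03, -0.043, 0, 0, 0, -0.0027, 0.06, -0.086, 0, 0, 0, -0.0027, 0.09, -0.129, 0, 0, 0, -0.0027, 0.12, -0.172, 0, 0, 0, -0.0027, 0.14, -0.201, 0, 0, 0, -0.0027, 0.152, -0.218, 0, 0, 0, -0.0027, 0.157, -0.225, 0, 0, 0, -0.0027, 0.157, -0.225, 0, 0, 0, -0.0027, 0.157, -0.225, 0, 0, 0, -0.0027, 0.157, -0.225, 0, 0, 0, -0.0027]

```text
t: 16.15
tool_pos: [0.5891, 0.2732, 0.3549]
tool_rot: [3.137, 0.175, 0.0]
contact_force: [0.1, -0.4, -3.9]
opening: 0.0614
grip_force: 67.2
```

Run:
```python
import h; from h import *
go(.589,.2733,.20,6.4)
o=ctrl.get_obs(); print(Ro.from_rotvec(o['tool_rot']).as_matrix()[:,2])
im,d=ctrl.get_image('side'); cv2.imwrite('pics/s3.png',im[150:460,80:330])
```

```text
t 16.15 pos [0.5891 0.2732 0.3549] yaw 6.38 shift [-1.000e-04 -2.000e-04  2.582e-01] turn [ 0.0001 -0.     -0.0002]
[ 9.24437290e-05 -1.91277262e-04 -9.99999977e-01]
```

View pics/s3.png

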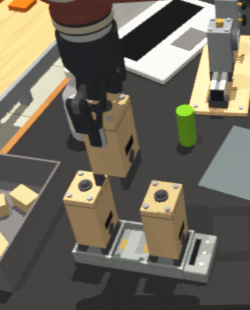

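The unit hangs upright over the gap between the two docked pumps. Lower it to just above the walls.

apply_moves:
  rows: [0, 0, 0.015, 0, 0, 0, 0, 0, 0.04, 0, 0, 0, 0, 0, 0.07, 0, 0, 0, 0, 0, 0.1, 0, 0, 0, 0, 0, 0.13, 0, 0, 0, 0, 0, 0.16, 0, 0, 0, 0, 0, 0.19, 0, 0, 0, 0, 0, 0.22, 0, 0, 0, 0, 0, 0.24, 0, 0, 0, 0, 0, 0.255, 0, 0, 0, 0, 0, 0.26, 0, 0, 0, 0, 0, 0.26, 0, 0, 0, 0, 0, 0.26, 0, 0, 0]

```text
t: 17.5
tool_pos: [0.5898, 0.2743, 0.1999]
tool_rot: [-3.136, -0.176, -0.003]
contact_force: [-0.4, -0.3, -5.2]
opening: 0.0616
grip_force: 67.2
```

Run:
```python
import h; from h import *
go(.589,.2733,.174,6.4)
h.W=ctrl.get_obs(); im,d=ctrl.get_image('wrist'); cv2.imwrite('pics/w4.png',im)
P=cloud('wrist',d); z=P[...,2]; r=(P[...,1]>.15)&(P[...,0]<.8)
rect(P,r&(z>.145)&(z<.162)); rect(P,r&(z>.024)&(z<.034),1)
```

```text
t 17.5 pos [0.5898 0.2743 0.1999] yaw 6.44 shift [-0.0016  0.0014  0.0431] turn [-0.0003 -0.0012  0.0004]
px [325. 167.] 40238 c [649.9 279.7] size [50.4 62.6] ang 6.4 z 0.1555
px [317. 301.] 4900 c [612.9 278. ] size [ 2.1 61.8] ang 6.7 z 0.154
px [185. 350.] 568 c [593.4 314.8] size [ 3.1 11.4] ang 37.2 z 0.1553
px [450. 350.] 572 c [601.9 236.9] size [11.7  3.3] ang 66.8 z 0.1552
px [322.  74.] 1192 c [681.  283.4] size [ 3.6 77.9] ang 6.4 z 0.0293
```

View pics/w4.png

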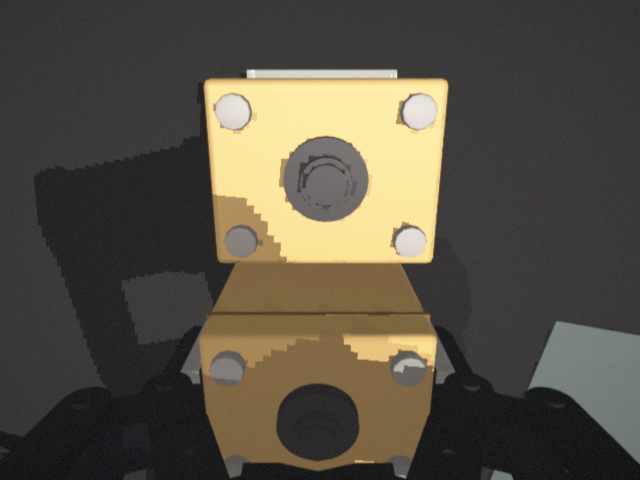

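The far pump (325,167) is undisturbed and the held unit is centred. The far wall puts the bay centre at (0.5886, 0.2731), which matches. Lower into the bay.

apply_moves:
  rows: [-0.0007, 0.0008, 0, 0, 0, 0, -0.0007, 0.0008, 0.008, 0, 0, 0, -0.0007, 0.0008, 0.016, 0, 0, 0, -0.0007, 0.0008, 0.024, 0, 0, 0, -0.0007, 0.0008, 0.032, 0, 0, 0, -0.0007, 0.0008, 0.04, 0, 0, 0, -0.0007, 0.0008, 0.04, 0, 0, 0]

```text
t: 18.25
tool_pos: [0.5883, 0.2733, 0.1733]
tool_rot: [3.136, 0.176, -0.003]
contact_force: [0.2, -0.0, -4.7]
opening: 0.0614
grip_force: 67.2
```

apply_moves:
  rows: [0, 0, 0.0015, 0, 0, 0, 0, 0, 0.003, 0, 0, 0, 0, 0, 0.003, 0, 0, 0]

```text
t: 18.55
tool_pos: [0.589, 0.2736, 0.1731]
tool_rot: [-3.137, -0.176, -0.0]
contact_force: [0.1, 0.5, -4.5]
opening: 0.0616
grip_force: 67.2
```

apply_moves:
  rows: [0, 0, 0.0015, 0, 0, 0, 0, 0, 0.003, 0, 0, 0, 0, 0, 0.003, 0, 0, 0]

```text
t: 18.85
tool_pos: [0.5892, 0.2736, 0.1721]
tool_rot: [-3.137, -0.177, -0.001]
contact_force: [-1.3, -0.5, -0.2]
opening: 0.0617
grip_force: 67.7
```

apply_moves:
  rows: [0, 0, 0.0012, 0, 0, 0, 0, 0, 0.0012, 0, 0, 0]

```text
t: 19.05
tool_pos: [0.5893, 0.2736, 0.172]
tool_rot: [-3.136, -0.177, -0.002]
contact_force: [-3.2, -3.3, 5.5]
opening: 0.0615
grip_force: 68.3
```

apply_moves:
  rows: [0, 0, 0, 0, 0, 0, 0, 0, 0, 0, 0, 0, 0, 0, 0, 0, 0, 0, 0, 0, 0, 0, 0, 0, 0, 0, 0, 0, 0, 0, 0, 0, 0, 0, 0, 0, 0, 0, 0, 0, 0, 0, 0, 0, 0, 0, 0, 0]
  grip: 1

```text
t: 19.85
tool_pos: [0.5889, 0.2735, 0.1704]
tool_rot: [-3.137, -0.176, -0.0]
contact_force: [-0.1, -0.3, -0.3]
opening: 0.0857
grip_force: 0.0
```

apply_moves:
  rows: [0, 0, -0.01, 0, 0, 0, 0, 0, -0.03, 0, 0, 0, 0, 0, -0.06, 0, 0, 0, 0, 0, -0.1, 0, 0, 0, 0, 0, -0.15, 0, 0, 0, 0, 0, -0.2, 0, 0, 0, 0, 0, -0.22, 0, 0, 0, 0, 0, -0.22, 0, 0, 0, 0, 0, -0.22, 0, 0, 0, 0, 0, -0.22, 0, 0, 0]

```text
t: 20.85
tool_pos: [0.5881, 0.2732, 0.3]
tool_rot: [3.136, 0.176, -0.006]
contact_force: [-0.1, 0.8, -0.4]
opening: 0.0853
grip_force: 0.0
```

Run:
```python
import h; from h import *
h.W=ctrl.get_obs(); im,d=ctrl.get_image('wrist'); cv2.imwrite('pics/w5.png',im)
P=cloud('wrist',d); z=P[...,2]; r=(P[...,1]>.15)&(P[...,0]<.8)
rect(P,r&(z>.135)&(z<.163)); print('wall');rect(P,r&(z>.024)&(z<.034),1)
```

```text
px [320. 131.] 12807 c [650.2 279.8] size [50.3 62.3] ang 6.4 z 0.1554
px [317. 244.] 9822 c [588.1 274.1] size [50.7 62.2] ang 6.4 z 0.1454
px [320. 343.] 9178 c [527.5 265.9] size [51.4 62.7] ang 6.5 z 0.1552
wall
px [318.  75.] 646 c [680.7 283.3] size [ 4.2 78.1] ang 6.4 z 0.0292
px [ 38. 387.] 3729 c [370.3 511.7] size [84.1 73.1] ang 84.2 z 0.0279
px [326. 465.] 146 c [312.9 234.1] size [10.8 24.9] ang 16.1 z 0.0276
```

View pics/w5.png

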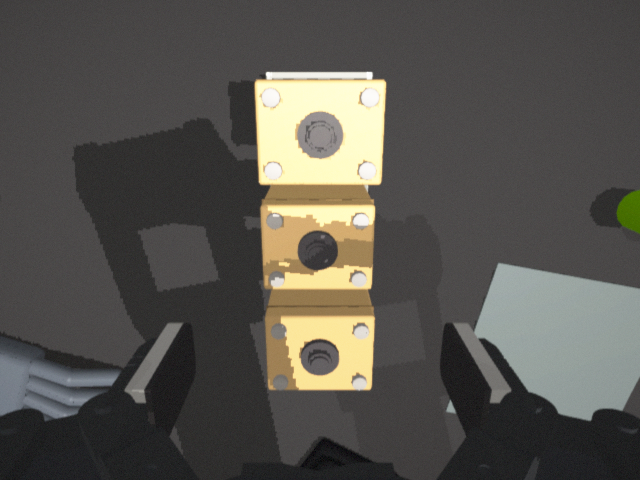

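The unit stands in the middle bay, top at (317,247), measured (0.588, 0.274). Its top at 0.1454 fits the expected 0.146, and the neighbours (320,131) and (320,343) are where they were. Handing in.

```bash
python3 -c "
from station import ctrl
print(ctrl.finish_job())"
```

```text
the job is handed in; nothing more can be done
None
```

I lifted the pump unit off its catch, stood it upright and fully down in the dock's middle bay, let go, and handed the job in at about 21 s. The docked units measured unmoved, I did not re-measure the rail units after the lift, and no verdict was shown.

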